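# Flip the control-box cover against the shelf panel and fit it

## Robot

A 6-joint arm with a two-finger parallel gripper is mounted at the origin on the work surface. World frame = base frame: x ahead of the robot, y to its left, z up, the work surface at z = 0. Lengths are in m, angles in degrees, forces in N, time in s.
With the tool pointing down it reaches from about 0.325 to 0.75 m from the base axis. Payload 7.6 kg.
Tool frame: the origin (TCP) lies on the centre line of the jaws, within the pads' length; the fingertips stand 19 mm ahead of it and the grasp point (between the pads) is the TCP; z points along the fingers, y is the line along which they close (so a half turn about z gives the same grasp; the last joint's range is limited). The gripper opens to 85 mm and grips with 20 to 120 N. Pads are 22 mm wide; open, the fingers measure 114 mm over their backs; the gripper's body (76 mm by 85 mm) begins 54 mm behind the grasp point. The pads swing forward as they close: fully open they stand 13 mm farther back than shut.
Start: joints at [-81.091, 2.991, 80.254, -0, 96.75, -4.028], TCP at [0.118, -0.512, 0.25] pointing down, gripper open.
Joint ranges: [-166.34, 166.34], [-52.06, 124.39], [6.96, 135.62], [-60.46, 240.46], [14.63, 156.25], [-167.68, 167.68]. Speed limits (degrees/s): [147.25, 147.25, 172.46, 180, 180, 180].

## Interface

Orientations are given as [roll, pitch, yaw] about the fixed x, y, z axes, in that order (R = Rz(yaw) Ry(pitch) Rx(roll)).
In Python, from cell import env, imaging gives the robot as it stands. The module is installed in compiled form; this text tells all that it offers.
- The arm moves only by the tool play_rows, never from a script. Its argument "series" is a list of rows, each a list of 3 entries, a list of its own where there are three numbers: the shift along the tool's x, y, z in mm, then the turn, a rotation vector about the tool's x, y, z in degrees, then the finger opening in mm, from 0 to 85.4. A call has 1 to 5 rows; each row is the pose to reach, as a shift and turn from the pose commanded when the call began, along the tool's axes at that moment; what a row does not reach only later rows make up. A row lasts 1/10 s, in which the tool goes at most 50 mm and 8.59 degrees, less where a joint would pass 70% of its speed; a pose out of reach is approached as far as the arm can. A call with a gripper value outside its range is refused whole. The fingers move at their own pace and stop on an object; "squeeze" is the grip in N (left out, the last holds). Time passes only in rows, so rows that repeat a pose let the fingers close. It gives the time, the measured TCP pose, the force, the opening and the grip force at its end, in the units of the state.
- env.observe(): the state, without advancing time (a new reading comes with each control period).
- imaging.grab_frame(name): name is "side" or "top" or "wrist"; returns a dict with "color" (480x640x3 uint8, red, green, blue), "fx", "fy", "cx", "cy" (pixels), "R" (3x3) and "t" (3): a world point X has camera coordinates R X + t; the wrist camera has in their place "hand_eye" (4x4, takes a point from camera to tool coordinates, whose origin is the TCP and whose axes are the flange's). Camera axes: x right, y down, z forward; pixel columns grow to the right and rows downward; lengths in m; the calibration is good to about 2 mm. A picture is of the moment at which its call begins: read the wrist's pose just before it. There is no depth.
- env.finish_job(): hands the job in; it is judged then, once.
The state is a dict: "clock": time; "joint_pos": joint angles; "joint_vel": joint speeds; "tau": joint torques, N m; "ee_pos": TCP position; "tcp_rot": TCP orientation; "ft_force": force on the tool from outside, world axes, zero at the start; "wrist_torque": the same for the moment, N m; "gripper_width": finger opening in m; "grip_force": force on a finger pad.
Only numpy, scipy, OpenCV 4.12 (cv2) and the standard library are available. Lean on these libraries where they do the work, as an engineer would, in place of code of your own. Each camera call takes 0.05 s, during which the arm holds its last target. There are 200 camera calls.

## Task

The control box's square cover lies upside down on the bench. Tip it up against the front edge of the blue shelf panel until it falls over onto the panel, handle up. Let go of it, then take it by the handle, fit it into the recess in the top of the grey box and press it down firmly so it is fully home and flush, let go again, and leave the fitting, the bin and the tin where they are.

Things in the scene. Friction and masses are not known exactly. Their poses are not given: they have to be found in the camera images.
- panel: Blue steel shelf panel fixed flat on the bench: slab 100 (its x) x 200 (its y) x 27 mm high. Origin at the centre of its underside, on the bench; z up. Its upright front face, 50 mm from the origin on its -x side, is the wall to tip the cover against; its flat top, 27 mm above the bench, is where the cover lands, flat or leaning back over the front edge by up to 40 degrees.
- box: Grey control box fixed on the bench: 150 x 150 x 50 mm high. Origin at the centre of its underside, z up. In the middle of its top a square recess 104 x 104 mm, 8 mm deep, sides parallel to the box's x and y; a 12 mm wide black ledge all round its floor with a hole inside. A brass stub sticks out 14 mm on each y side.
- seat (a point): Centre of the recess of the grey box at the level of the ledge (42 mm above the bench, 8 mm below the box's top); axes as the box's.
- cover: Box's cover, loose, 0.2-0.3 kg: aluminium plate 100x100x8 mm, black bar handle mid outer face, 16 wide (its x), 60 long (y), 24 high. Origin: centre of plain inner face; z from there to handle. Fits the recess any way round, 2 mm spare a side. Starts upside down (z down) level on its handle, plate 24-32 mm above bench, 5-27 mm before the panel's front face, handle about parallel to it.
- fitting: Bystander: loose round steel fitting with a flange, 48 mm wide, 40 mm high, standing on the bench between the panel and the box; origin at the centre of its underside.
- bin: Bystander: loose yellow parts bin 80 x 80 x 60 mm high with metal parts, just beyond the gap between panel and box; origin at the centre of its underside.
- tin: Bystander: loose tin with a red label, 60 mm wide, 110 mm high, standing to the left of the work; origin at the centre of its underside.
Mind the look-alikes: they are no part of the job. What is shaped like the cover but pink or turquoise is not meant.

How it is judged (in metres and radians):
On the way, in this order (a step that is already met when the one before it is completed fails the run):
1. the cover is tipped up against the panel: turned over at least 65 degrees from upside down while touching the panel (angle between cover's own z axis and vertical between 1 and 2 rad and contact force between cover and panel above 0.1 N), for 0.02 s.
2. the cover has tipped over and rests on the panel, flat or leaning, handle up (within 46 degrees), with the fingers off it (angle between cover's own z axis and vertical below 0.8 rad and contact force between cover and panel above 0.3 N and contact force between the fingers and cover below 0.1 N), for 0.2 s.
3. the cover is in the recess and pressed down on the box with more than 6 N (angle between cover's own z axis and vertical below 0.05 rad and horizontal distance between cover and seat below 0.006 m and z of cover in the frame of seat below 0.002 m and contact force between cover and box above 6 N), for 0.05 s.
At the end, for the whole second after the job is handed in: The cover lies at rest in the box's recess, handle up, level within 2.3 degrees, its inner face within 2 mm of the ledge (so flush with the box's top), its centre within 6 mm of the recess's centre (angle between cover's own z axis and vertical below 0.04 rad and horizontal distance between cover and seat below 0.006 m and z of cover in the frame of seat between -0.002 and 0.002 m and linear speed of cover below 0.02 m/s); the robot touches nothing.
It fails at once if a bystander (fitting, bin or tin) is moved more than 20 mm (distance of any of fitting, bin, tin from where it was at the start of the episode above 0.02 m).
It also fails if it takes over 54 s, if anything falls off the work surface, if the arm or the gripper's body presses on something with over 40 N, if the wrist force passes 120 N, or if a joint passes its speed limit or range.

## Working session

There is one attempt and no reset: what is moved stays moved. The work goes in short steps, Python scripts to look and compute and a tool call to move; the robot and the scene stay as the last step left them, time stands still between calls to the robot, and variables do not carry over. Pictures are saved under pics/ and viewed, at most 10 in all, crops included, and the job is handed in when it is done.

Besides the shell and the picture viewer there is one more tool, called by a JSON object that holds its "method" and its "body". play_rows: Moves the arm, as the interface text tells. Its arguments: {"type":"object","properties":{"series":{"type":"array"},"squeeze":{"type":"number"}},"required":["series"]}

```bash
mkdir -p pics
python3 - <<'E'
from cell import env, imaging
import cv2,pickle
print(env.observe())
d={}
for n in("side","top"):
    f=imaging.grab_frame(n); d[n]=f; cv2.imwrite(f"pics/{n}0.png",f["color"][:,:,::-1]); print(n,f["fx"],f["cx"],f["R"],f["t"])
pickle.dump(d,open("f0.pkl","wb"))
E
```

```text
{'clock': 0.0, 'joint_pos': array([-8.10906871e+01,  3.02722939e+00,  8.03143624e+01, -1.55423421e-03,
        9.67501360e+01, -4.02792375e+00]), 'joint_vel': array([-0.01476177, -0.0446644 ,  0.00439502,  0.00748302,  0.07875805,
       -0.05270548]), 'tau': array([ 4.97794681e-04, -3.81670296e+01, -3.60186696e+01, -1.14694967e-04,
        6.12818665e-03, -7.91702320e-06]), 'ee_pos': array([ 0.11751045, -0.51139146,  0.24946048]), 'tcp_rot': array([-1.79908390e+02, -4.90326215e-03,  1.29370513e+01]), 'ft_force': array([-0.47486843,  0.07615435,  0.19611841]), 'wrist_torque': array([ 0.03082604, -0.00775012,  0.00650073]), 'grip_force': 0.0, 'gripper_width': 0.08539834626441838}
side 498.48725113353134 315.6826746277789 [[-0.92945081 -0.36838317 -0.02037212]
 [-0.18675579  0.51737891 -0.83512954]
 [ 0.31818778 -0.77240722 -0.54967593]] [0.58553601 0.10530238 1.04325399]
top 434.2473793626006 317.14926618460754 [[-0.02678751 -0.99959389  0.00972004]
 [-0.98438326  0.02468501 -0.1742993 ]
 [ 0.17398857 -0.01423729 -0.98464475]] [0.0806968  0.58756436 0.72543197]
```

View pics/top0.png

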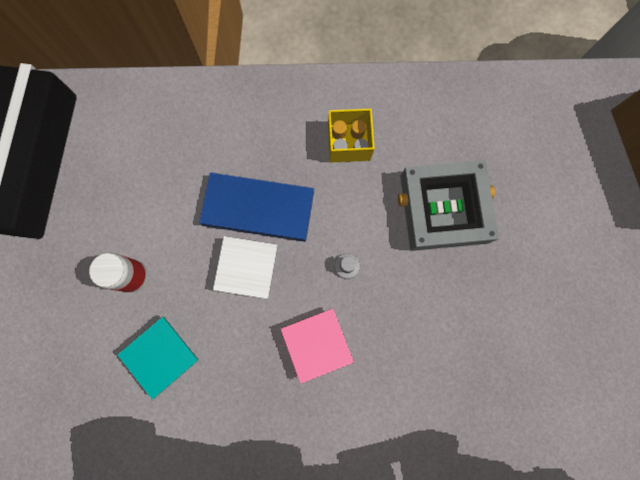

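View pics/side0.png

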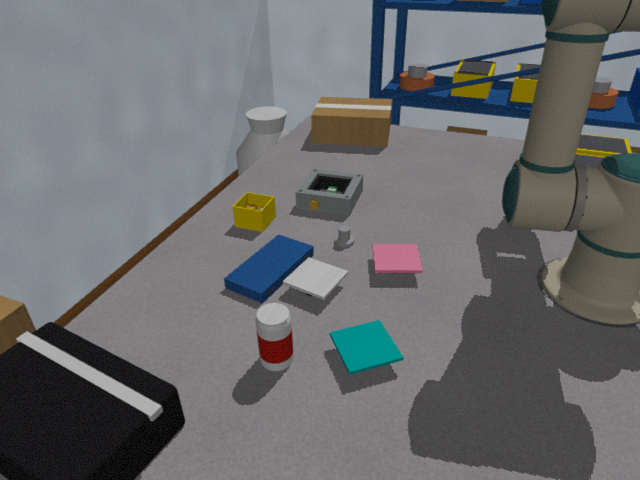

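The top view shows the white cover at (245,267), the blue panel at (257,207), the box at (450,205), the fitting at (347,266) and the tin at (110,272). Next I'll turn these into positions.

```bash
cat > h.py <<'E'
import numpy as np,cv2
from scipy.spatial.transform import Rotation as Ro
def ray(f,uv,z):
    uv=np.atleast_2d(uv).astype(float)
    d=np.c_[(uv[:,0]-f["cx"])/f["fx"],(uv[:,1]-f["cy"])/f["fy"],np.ones(len(uv))]@f["R"]
    c=-f["R"].T@f["t"]
    return c+d*((z-c[2])/d[:,2])[:,None]
def rect(mask,near):
    cs,_=cv2.findContours(mask.astype(np.uint8),cv2.RETR_EXTERNAL,cv2.CHAIN_APPROX_NONE)
    cs=[c for c in cs if cv2.contourArea(c)>60]
    return min(cs,key=lambda c:np.linalg.norm(c.reshape(-1,2).mean(0)-near))
def quad(c):
    for e in np.arange(2,20,.5):
        p=cv2.approxPolyDP(c,e,True)
        if len(p)==4:return p.reshape(4,2)
    return cv2.boxPoints(cv2.minAreaRect(c))
def planrect(f,c,z):
    P=(ray(f,c.reshape(-1,2),z)[:,:2]*1000).astype(np.float32)
    return cv2.minAreaRect(P)
E
python3 - <<'E'
import pickle,numpy as np,cv2
from h import *
d=pickle.load(open("f0.pkl","rb"));f=d["top"];im=f["color"];hsv=cv2.cvtColor(im,cv2.COLOR_RGB2HSV)
H,S,V=[hsv[:,:,i].astype(int) for i in range(3)]
print("cover",planrect(f,rect((V>200)&(S<30),(245,267)),.032))
print("panel",planrect(f,rect((H>100)&(H<125)&(S>150),(257,207)),.027))
c=rect((H>100)&(H<125)&(S>150),(257,207));q=quad(c);print(q,ray(f,q,.027)[:,:2])
c=rect((V>200)&(S<30),(245,267));q=quad(c);print(q,ray(f,q,.032)[:,:2])
print("pts box corners, screws", ray(f,[(407,169),(494,163),(497,240),(416,247)],.05)[:,:2])
print("fit",ray(f,(347,262),.04),"bin",ray(f,(351,117),.06),"tin",ray(f,(111,270),.11),"pink",ray(f,(317,345),.03),"teal",ray(f,(157,357),.03))
print(im[205,412],im[170,440],im[190,426])
E
```

```text
cover ((552.6530151367188, 196.41787719726562), (98.87235260009766, 98.50988006591797), 79.40888214111328)
panel ((667.6047973632812, 176.20510864257812), (198.91635131835938, 99.43836212158203), 79.61647033691406)
[[210 173]
 [201 223]
 [305 238]
 [311 188]] [[0.73329407 0.26441412]
 [0.63665297 0.27950434]
 [0.60352764 0.08728293]
 [0.69923509 0.07386254]]
[[224 236]
 [214 289]
 [267 297]
 [276 245]] [[0.61002278 0.23566168]
 [0.51350203 0.25255471]
 [0.49672827 0.15762547]
 [0.59087314 0.14054525]]
pts box corners, screws [[ 0.72439137 -0.10456402]
 [ 0.73227999 -0.26736786]
 [ 0.58688768 -0.2585184 ]
 [ 0.57780355 -0.11151446]]
fit [[0.55518562 0.01243093 0.04      ]] bin [[ 0.82473493 -0.00394836  0.06      ]] tin [[0.54278336 0.40246628 0.11      ]] pink [[0.41034134 0.07028832 0.03      ]] teal [[0.39752483 0.35079138 0.03      ]]
[139 143 140] [137 142 138] [69 69 68]
```

```bash
cat >> h.py <<'E'
YAW=-10.5
def frame(alpha,yaw=YAW):
    a=np.radians(alpha);y=np.radians(yaw)
    u=np.array([np.cos(y),np.sin(y),0]);v=np.array([-np.sin(y),np.cos(y),0]);Z=np.array([0,0,1.])
    return np.c_[np.sin(a)*u+np.cos(a)*Z,-v,np.cos(a)*u-np.sin(a)*Z]
def go(pos,R,base=None):
    """rows entry from the current pose to TCP pos (m), rotation R; base=(pos,R) overrides"""
    if base is None:
        from cell import env
        s=env.observe();base=(s["ee_pos"],Ro.from_euler("xyz",s["tcp_rot"],degrees=True).as_matrix())
    p,B=base
    print(np.round(B.T@(np.array(pos)-p)*1000,1),np.round(Ro.from_matrix(B.T@R).as_rotvec(degrees=True),1))
E
python3 - <<'E'
from h import *
R=frame(90); go((.42,-.15,.25),R)
b=(np.array((.42,-.15,.25)),R)
R2=frame(55)
u=np.array([.983,-.182,0])
tip=np.array((.5035,.2055,.07))-.03*u
print(tip); go(tip-.016*R2[:,2],R2,b)
E
```

```text
[ 375.7 -284.5   -0. ] [-0.1  0.  23.4]
[0.47401 0.21096 0.07   ]
[ -21.9 -364.8  166.9] [ 0. 35. -0.]
```

{"method": "play_rows", "body": {"series": [[[376,-284,0],[0,0,23.4],40],[[376,-284,0],[0,0,23.4],40],[[376,-284,0],[0,0,23.4],40],[[376,-284,0],[0,0,23.4],40],[[376,-284,0],[0,0,23.4],40]]}}

```text
clock: 0.6
ee_pos: [0.2761, -0.322, 0.25]
tcp_rot: [-180.0, 0.0, -10.5]
ft_force: [1.2, -0.3, -0.0]
gripper_width: 0.0399
grip_force: 0.0
```

{"method": "play_rows", "body": {"series": [[[188,-142,0],[0,0,0],40],[[188,-142,0],[0,0,0],40],[[188,-142,0],[0,0,0],40],[[188,-142,0],[0,0,0],40],[[188,-142,0],[0,0,0],40]]}}

```text
clock: 1.1
ee_pos: [0.4881, -0.2163, 0.2496]
tcp_rot: [-180.0, 0.0, -10.4]
ft_force: [-0.4, -0.6, -0.2]
gripper_width: 0.0403
grip_force: 0.0
```

Run:
```python
from h import *
R2=frame(55)
go(np.array((.474,.211,.11))-.016*R2[:,2],R2)
```

```text
[ -99.8 -417.7  126.8] [-0.1 35.   0.1]
```

{"method": "play_rows", "body": {"series": [[[-100,-418,0],[0,0,0],40],[[-100,-418,0],[0,0,0],40],[[-100,-418,0],[0,35,0],40],[[-100,-418,60],[0,35,0],40],[[-100,-418,127],[0,35,0],40]]}}

```text
clock: 1.6
ee_pos: [0.474, 0.0267, 0.2193]
tcp_rot: [-179.8, -26.4, -10.5]
ft_force: [0.6, 0.6, 0.3]
gripper_width: 0.0399
grip_force: 0.0
```

Run:
```python
from h import *
R2=frame(55)
go(np.array((.474,.211,.06))-.016*R2[:,2],R2)
```

```text
[-103.3 -180.8  112.6] [-0.2  8.6 -0. ]
```

{"method": "play_rows", "body": {"series": [[[-103,-181,60],[0,8.6,0],40],[[-103,-181,60],[0,8.6,0],40],[[-103,-181,112],[0,8.6,0],40],[[-103,-181,112],[0,8.6,0],40],[[-103,-181,112],[0,8.6,0],40]]}}

```text
clock: 2.1
ee_pos: [0.4618, 0.2126, 0.0695]
tcp_rot: [180.0, -34.3, -10.3]
ft_force: [0.5, -0.8, 0.5]
gripper_width: 0.0401
grip_force: 0.0
```

Run:
```python
from h import *
from cell import env,imaging
s=env.observe();print(s["ee_pos"],s["tcp_rot"],s["joint_pos"],s["ft_force"])
f=imaging.grab_frame("side");im=f["color"][200:360,180:500]
cv2.imwrite("pics/s1.png",cv2.resize(im[:,:,::-1],None,fx=2.4,fy=2.4))
R2=frame(55)
go(np.array((.474,.211,.02))-.016*R2[:,2],R2)
```

```text
[0.46176579 0.21264219 0.06953634] [179.96305693 -34.33496631 -10.33420819] [ 31.72626271  -5.3250059  115.71016302 -31.05326633  47.17503445
 148.95790929] [ 0.45833777 -0.83943737  0.51060666]
[-12.3  -0.1  28. ] [0.1 1.1 0.3]
```

View pics/s1.png

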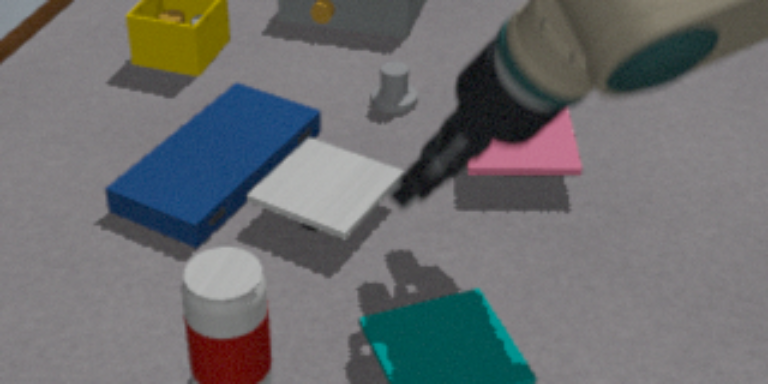

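The side view shows the gripper tilted just in front of the near edge of the cover (crop px 405,190). The way under it is clear.

{"method": "play_rows", "body": {"series": [[[-14,0,20],[0,1,0.3],40],[[-23,0,33],[0,1,0.3],40],[[-24,0,34.5],[0,1,0.3],40],[[-25.2,0,36],[0,1,0.3],40],[[-25.2,0,36],[0,1,0.3],40]]}}

```text
clock: 2.65
ee_pos: [0.4629, 0.211, 0.0286]
tcp_rot: [-179.7, -35.4, -10.9]
ft_force: [0.8, 0.8, -0.2]
gripper_width: 0.0398
grip_force: 0.0
```

{"method": "play_rows", "body": {"series": [[[-0.6,0,0.8],[0,0,0],40],[[-1.2,0,1.6],[0,0,0],40],[[-1.7,0,2.4],[0,0,0],40]]}}

```text
clock: 2.95
ee_pos: [0.4627, 0.211, 0.0252]
tcp_rot: [-179.8, -35.4, -10.9]
ft_force: [-0.3, -0.8, -0.1]
gripper_width: 0.0399
grip_force: 0.0
```

{"method": "play_rows", "body": {"series": [[[-1,0,1.6],[0,0,0],40],[[-2,0,2.9],[0,0,0],40],[[-2.5,0,3.7],[0,0,0],40]]}}

```text
clock: 3.25
ee_pos: [0.4625, 0.2109, 0.02]
tcp_rot: [-179.8, -35.4, -10.8]
ft_force: [-0.3, 0.4, -0.3]
gripper_width: 0.0397
grip_force: 0.0
```

{"method": "play_rows", "body": {"series": [[[-0.6,0,0.8],[0,0,0],40],[[-1.2,0,1.6],[0,0,0],40]]}}

```text
clock: 3.45
ee_pos: [0.4627, 0.211, 0.0186]
tcp_rot: [-179.8, -35.4, -10.8]
ft_force: [-6.9, -1.0, 10.7]
gripper_width: 0.0402
grip_force: 5.2
```

```bash
cat >> h.py <<'E'
U=frame(90)[:,0];V=-frame(90)[:,1]
def tcp(s,z,al,v=.2937):
    R=frame(al); return s*U+v*V+np.array([0,0,z])-.0155*R[:,2]-.011*R[:,0],R
E
python3 - <<'E'
from h import *
from cell import env
print("near edge s",np.array([.5035,.2055,0])@U,"face s",np.array([.6184,.1852,0])@U, "v", np.array([.5527,.1964,0])@V, env.observe()["ee_pos"]@U)
go(*tcp(.42,.04,38))
E
```

```text
near edge s 0.45761944546981476 face s 0.5742948155164037 v 0.29383283878507055 0.4165029563426047
[  0.3  -1.9 -27.1] [ 0.  16.6 -0.3]
```

{"method": "play_rows", "body": {"series": [[[0,-2,-27],[0,16.6,-0.3],40],[[0,-2,-27],[0,16.6,-0.3],40],[[0,-2,-27],[0,16.6,-0.3],40],[[0,-2,-27],[0,16.6,-0.3],40]]}}

```text
clock: 3.85
ee_pos: [0.456, 0.1908, 0.077]
tcp_rot: [179.6, -48.6, -8.2]
ft_force: [-0.2, 0.4, 0.0]
gripper_width: 0.0401
grip_force: 0.0
```

Run:
```python
from h import *
from cell import env
s=env.observe();print(s["ee_pos"],s["tcp_rot"],s["joint_pos"])
b=(s["ee_pos"],Ro.from_euler("xyz",s["tcp_rot"],degrees=True).as_matrix())
for q in[(.42,.0185),(.455,.0185),(.464,.0185),(.472,.0185),(.479,.0185)]: go(*tcp(*q,38),b)
```

```text
[0.45597731 0.19077365 0.07704308] [179.61573556 -48.59021377  -8.17242191] [ 33.85621771 -10.83214489 125.42459398 -53.7766201   38.94617476
 167.63206342]
[-50.9 -23.7  29.3] [-1.4  3.4  1.5]
[-27.8 -22.5  55.5] [-1.4  3.4  1.5]
[-21.9 -22.1  62.3] [-1.4  3.4  1.5]
[-16.6 -21.9  68.3] [-1.4  3.4  1.5]
[-11.9 -21.6  73.5] [-1.4  3.4  1.5]
```

Run:
```python
from h import *
go(*tcp(.41,.07,55))
```

```text
[-14.1 -23.8 -15.1] [ -1.2 -13.6   1.7]
```

{"method": "play_rows", "body": {"series": [[[-14,-24,-15],[-1.2,-13.6,1.7],40],[[-14,-24,-15],[-1.2,-13.6,1.7],40],[[-14,-24,-15],[-1.2,-13.6,1.7],40]]}}

```text
clock: 4.15
ee_pos: [0.4409, 0.2188, 0.0776]
tcp_rot: [-179.9, -35.0, -10.6]
ft_force: [-0.0, -0.2, 0.4]
gripper_width: 0.04
grip_force: 0.0
```

{"method": "play_rows", "body": {"series": [[[0,0,0],[0,0,-60],40],[[0,0,0],[0,0,-60],40],[[0,0,0],[0,0,-60],40],[[0,0,0],[0,0,-60],40],[[0,0,0],[0,0,-60],40]]}}

```text
clock: 4.65
ee_pos: [0.439, 0.2166, 0.0746]
tcp_rot: [154.1, -24.5, 38.6]
ft_force: [0.3, -0.4, 0.8]
gripper_width: 0.0402
grip_force: 0.0
```

Run:
```python
from cell import env
s=env.observe();print(s["ee_pos"],s["tcp_rot"],s["joint_pos"])
```

```text
[0.43897487 0.21664183 0.0746206 ] [154.13680893 -24.53912999  38.57276716] [ 34.46431222  -8.57270406 118.20800661 -32.73411246  49.03642583
 108.75758772]
```

{"method": "play_rows", "body": {"series": [[[0,0,0],[0,0,-60],40],[[0,0,0],[0,0,-60],40],[[0,0,0],[0,0,-60],40],[[0,0,0],[0,0,-60],40],[[0,0,0],[0,0,-60],40]]}}

```text
clock: 5.15
ee_pos: [0.439, 0.2167, 0.0746]
tcp_rot: [145.0, -1.9, 76.4]
ft_force: [0.4, 0.5, 0.4]
gripper_width: 0.0397
grip_force: 0.0
```

{"method": "play_rows", "body": {"series": [[[0,0,0],[0,0,-60],40],[[0,0,0],[0,0,-60],40],[[0,0,0],[0,0,-60],40],[[0,0,0],[0,0,-60],40],[[0,0,0],[0,0,-60],40]]}}

```text
clock: 5.65
ee_pos: [0.439, 0.2167, 0.0746]
tcp_rot: [151.6, 21.5, 113.3]
ft_force: [-0.4, 0.2, 0.2]
gripper_width: 0.0398
grip_force: 0.0
```

```bash
cat >> h.py <<'E'
F=np.diag([-1,-1,1.])
def tf(s,z,al,v=.2937):
    p,R=tcp(s,z,al,v); return p,R@F
E
python3 - <<'E'
from h import *
go(*tf(.42,.04,45))
E
```

```text
[ 7.3 -7.7 31. ] [ -4.6  -9.2 -50.5]
```

{"method": "play_rows", "body": {"series": [[[0,0,0],[-4.6,-9.2,-50.5],40],[[0,0,0],[-4.6,-9.2,-50.5],40],[[0,0,0],[-4.6,-9.2,-50.5],40],[[0,0,0],[-4.6,-9.2,-50.5],40],[[7,-8,31],[-4.6,-9.2,-50.5],40]]}}

```text
clock: 6.15
ee_pos: [0.4499, 0.2178, 0.0473]
tcp_rot: [172.1, 43.3, 157.7]
ft_force: [1.0, 0.3, 0.2]
gripper_width: 0.0401
grip_force: 0.0
```

Run:
```python
from h import *
go(*tf(.42,.04,45))
```

```text
[ 3.5 -3.   2. ] [-0.3 -1.2 -8.6]
```

{"method": "play_rows", "body": {"series": [[[3.5,-3,2],[-0.3,-1.2,-8.6],40],[[3.5,-3,2],[-0.3,-1.2,-8.6],40]]}}

```text
clock: 6.35
ee_pos: [0.4447, 0.2126, 0.0372]
tcp_rot: [-179.4, 44.5, 169.6]
ft_force: [-0.8, 0.9, -0.1]
gripper_width: 0.0404
grip_force: 0.0
```

```bash
cat >> h.py <<'E'
def base():
    from cell import env
    s=env.observe();return (s["ee_pos"],Ro.from_euler("xyz",s["tcp_rot"],degrees=True).as_matrix())
def corner():
    p,R=base();c=p+.0155*R[:,2]-.011*R[:,0];return np.round([c@U,c@V,c[2]],4)
E
python3 - <<'E'
from h import *
from cell import env
b=base();print(corner(),env.observe()["joint_pos"])
for q in[(.42,.0175),(.455,.0175),(.462,.0175),(.470,.0175),(.476,.0175)]: go(*tf(*q,45),b)
E
```

```text
[0.4172 0.29   0.0338] [ 37.288421    -3.18364339 122.41823307 -52.94101549  41.11626718
  -6.77027436]
[ 9.6  3.7 13.7] [-0.5 -0.5  0.1]
[-15.4   3.9  38.2] [-0.5 -0.5  0.1]
[-20.4   3.9  43.1] [-0.5 -0.5  0.1]
[-26.1   4.   48.7] [-0.5 -0.5  0.1]
[-30.4   4.   52.9] [-0.5 -0.5  0.1]
```

{"method": "play_rows", "body": {"series": [[[9.5,4,13.5],[-0.5,-0.5,0],40],[[-15,4,38],[-0.5,-0.5,0],40],[[-20.5,4,43],[-0.5,-0.5,0],40],[[-26,4,48.5],[-0.5,-0.5,0],40],[[-30.5,4,53],[-0.5,-0.5,0],40]]}}

```text
clock: 6.85
ee_pos: [0.5052, 0.2067, 0.0244]
tcp_rot: [179.6, 45.1, 169.1]
ft_force: [0.1, -0.6, 0.0]
gripper_width: 0.0399
grip_force: 0.0
```

Run:
```python
from h import *
from cell import env
print(corner(),env.observe()["joint_pos"])
```

```text
[0.4779 0.2953 0.0212] [ 31.32304512   5.27140476 116.10553759 -55.25029615  34.94168098
  -7.75196134]
```

Run:
```python
from h import *
from cell import env,imaging
print(corner(),base()[0])
f=imaging.grab_frame("side");im=f["color"][220:320,200:400]
cv2.imwrite("pics/s2.png",cv2.resize(im[:,:,::-1],None,fx=4,fy=4,interpolation=cv2.INTER_CUBIC))
g=imaging.grab_frame("top")
hsv=cv2.cvtColor(g["color"],cv2.COLOR_RGB2HSV).astype(int)
print(planrect(g,rect((hsv[:,:,2]>200)&(hsv[:,:,1]<30),(245,262)),.032))
```

```text
[0.4779 0.2953 0.0212] [0.50523895 0.20671796 0.0243735 ]
((559.8572998046875, 195.7895965576172), (100.3063735961914, 96.04832458496094), 77.63113403320312)
```

View pics/s2.png

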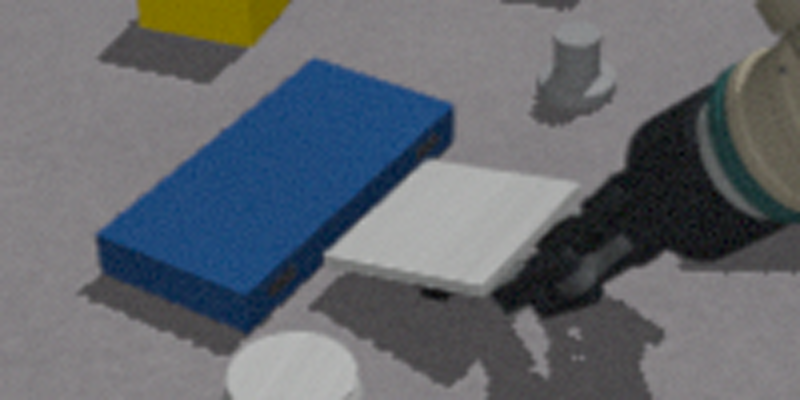

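The side view shows the plate moved forward but still about 9 mm short of the panel. The fingers are under its near edge (crop px 520,290).

Run:
```python
from h import *
b=base()
for q in[(.484,.020),(.4875,.020),(.4865,.028),(.4865,.0356),(.4925,.045)]: go(*tf(*q,45),b)
```

```text
[-3.4 -1.7  5.3] [ 0.2  0.1 -0.2]
[-5.8 -1.7  7.7] [ 0.2  0.1 -0.2]
[-10.8  -1.6   1.4] [ 0.2  0.1 -0.2]
[-16.2  -1.6  -4. ] [ 0.2  0.1 -0.2]
[-27.1  -1.5  -6.4] [ 0.2  0.1 -0.2]
```

{"method": "play_rows", "body": {"series": [[[-3.4,-1.5,5.3],[0,0,0],40],[[-5.8,-1.5,7.7],[0,0,0],40],[[-8.5,-1.5,4.5],[0,0,0],40],[[-11,-1.5,1.5],[0,0,0],40],[[-16,-1.5,-4],[0,0,0],40]]}}

```text
clock: 7.45
ee_pos: [0.5126, 0.2037, 0.0384]
tcp_rot: [179.7, 45.1, 169.3]
ft_force: [-0.0, 0.1, 0.4]
gripper_width: 0.0398
grip_force: 0.0
```

Run:
```python
from h import *
from cell import env,imaging
print(corner(),base()[0],env.observe()["joint_pos"],env.observe()["ft_force"])
f=imaging.grab_frame("side");im=f["color"][220:320,200:400]
cv2.imwrite("pics/s3.png",cv2.resize(im[:,:,::-1],None,fx=4,fy=4,interpolation=cv2.INTER_CUBIC))
b=base()
for q in[(.4925,.045),(.498,.054),(.505,.0635),(.513,.071),(.522,.078)]: go(*tf(*q,45),b)
```

```text
[0.4856 0.2937 0.0353] [0.51260313 0.20365675 0.03841265] [ 30.4050315    3.9588968  115.34215495 -52.59123534  35.55328708
 -11.67357755] [-0.00919007  0.11244821  0.43802386]
[-10.1  -0.5  -1.2] [ 0.2  0.2 -0.2]
[-20.3  -0.5  -3.7] [ 0.2  0.2 -0.2]
[-32.   -0.4  -5.4] [ 0.2  0.2 -0.2]
[-43.   -0.4  -5. ] [ 0.2  0.2 -0.2]
[-54.3  -0.4  -3.6] [ 0.2  0.2 -0.2]
```

View pics/s3.png

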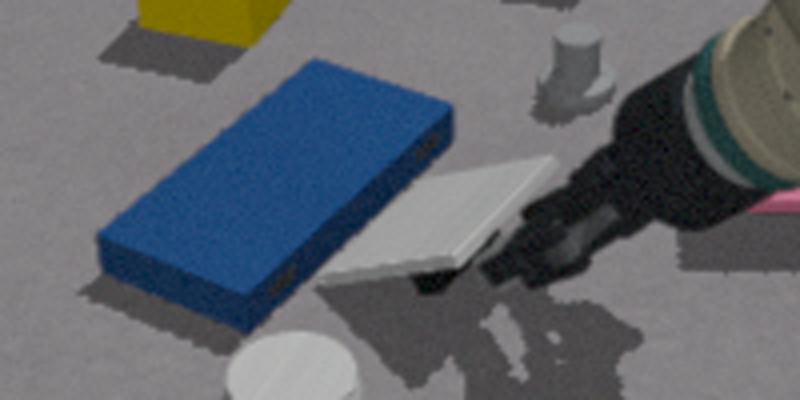

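Plate is tipping well: near edge up at crop (500,210), far edge down at (320,280).

{"method": "play_rows", "body": {"series": [[[-11,-0.5,0],[0,0,0],40],[[-21.5,-0.5,-2.5],[0,0,0],40],[[-33,-0.5,-4.5],[0,0,0],40],[[-44,-0.5,-4],[0,0,0],40],[[-55,-0.5,-3],[0,0,0],40]]}}

```text
clock: 8.0
ee_pos: [0.5489, 0.1964, 0.0799]
tcp_rot: [179.7, 45.1, 169.3]
ft_force: [-0.3, 0.2, 0.2]
gripper_width: 0.0399
grip_force: 0.4
```

Run:
```python
from h import *
from cell import env,imaging
print(corner(),base()[0],env.observe()["joint_pos"],env.observe()["ft_force"])
f=imaging.grab_frame("side");im=f["color"][200:320,200:400]
cv2.imwrite("pics/s4.png",cv2.resize(im[:,:,::-1],None,fx=4,fy=4,interpolation=cv2.INTER_CUBIC))
b=base()
for q in[(.533,.083),(.543,.087),(.555,.089),(.566,.0895),(.576,.0895)]: go(*tf(*q,45),b)
```

```text
[0.5227 0.2932 0.0767] [0.54890453 0.19639731 0.07988455] [ 27.13196735   2.90563545 110.4819397  -45.38627198  37.19120814
 -22.41161888] [-0.33891439  0.17010571  0.17274905]
[-9.4  0.2  3.1] [ 0.2  0.2 -0.2]
[-19.3   0.2   7.4] [ 0.2  0.2 -0.2]
[-29.1   0.2  14.5] [ 0.2  0.2 -0.2]
[-37.2   0.2  22. ] [ 0.2  0.2 -0.2]
[-44.3   0.2  29.1] [ 0.2  0.2 -0.2]
```

View pics/s4.png

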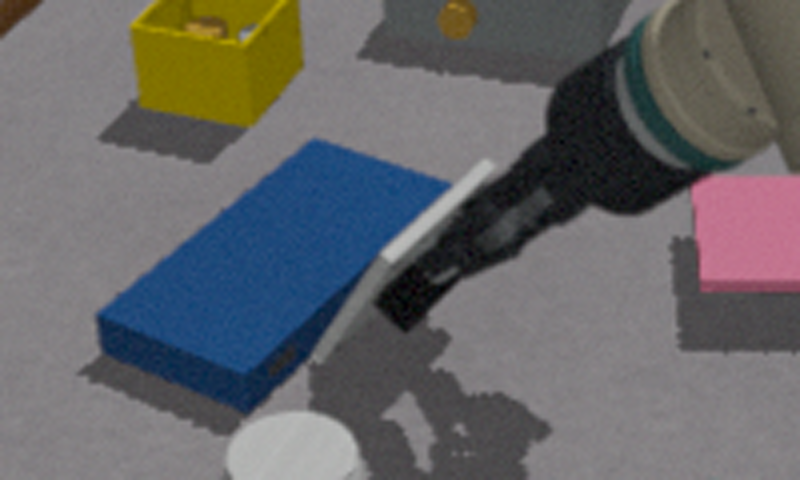

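The plate now leans at about 60°, with its lower edge by the panel foot. Continuing past upright.

{"method": "play_rows", "body": {"series": [[[-9.5,0,3],[0,0,0],40],[[-19.5,0,7.5],[0,0,0],40],[[-29,0,14.5],[0,0,0],40],[[-37,0,22],[0,0,0],40],[[-41,0,25.5],[0,0,0],40]]}}

```text
clock: 8.55
ee_pos: [0.5962, 0.1874, 0.0904]
tcp_rot: [179.7, 45.1, 169.2]
ft_force: [-0.3, 0.6, -0.6]
gripper_width: 0.04
grip_force: 0.4
```

Run:
```python
from h import *
from cell import env,imaging
print(corner(),base()[0],env.observe()["joint_pos"],env.observe()["ft_force"])
f=imaging.grab_frame("side");im=f["color"][200:320,200:400]
cv2.imwrite("pics/s5.png",cv2.resize(im[:,:,::-1],None,fx=4,fy=4,interpolation=cv2.INTER_CUBIC))
b=base()
for q in[(.578,.089),(.586,.088),(.594,.086),(.602,.083),(.610,.08)]: go(*tf(*q,45),b)
```

```text
[0.5709 0.2929 0.0873] [0.59623742 0.1873742  0.09043744] [ 23.52945503   7.42143166 104.18249632 -41.92898548  36.20556673
 -28.43201535] [-0.27363609  0.6081418  -0.55878582]
[-6.2  0.9  3.7] [ 0.1  0.1 -0.2]
[-11.1   0.9  10.1] [ 0.1  0.1 -0.2]
[-15.3   0.9  17.2] [ 0.1  0.1 -0.2]
[-18.8   0.9  25. ] [ 0.1  0.1 -0.2]
[-22.4   0.9  32.8] [ 0.1  0.1 -0.2]
```

View pics/s5.png

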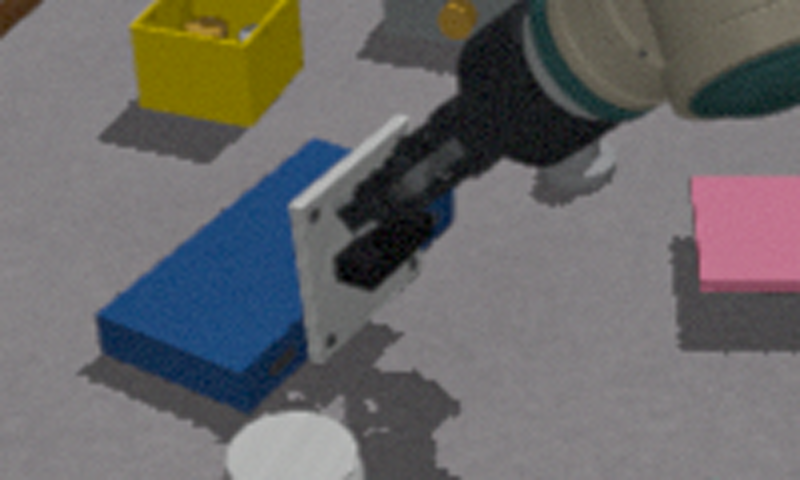

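Upright, finger pads above the handle (crop 360,210). Next I push it over.

{"method": "play_rows", "body": {"series": [[[-6,0,3.5],[0,0,0],40],[[-11,0,10],[0,0,0],40],[[-15.5,0,17],[0,0,0],40],[[-19,0,25],[0,0,0],40],[[-24,0,31],[0,0,0],40]]}}

```text
clock: 9.1
ee_pos: [0.6338, 0.1804, 0.0848]
tcp_rot: [179.7, 45.1, 169.3]
ft_force: [1.1, -0.1, 0.3]
gripper_width: 0.04
grip_force: 0.0
```

Run:
```python
from h import *
from cell import env,imaging
print(corner(),base()[0],env.observe()["joint_pos"],env.observe()["ft_force"])
f=imaging.grab_frame("side");im=f["color"][200:320,200:400]
cv2.imwrite("pics/s6.png",cv2.resize(im[:,:,::-1],None,fx=4,fy=4,interpolation=cv2.INTER_CUBIC))
b=base()
for q in[(.62,.08),(.63,.078)]: go(*tf(*q,45),b)
```

```text
[0.6091 0.2929 0.0816] [0.63381712 0.18042916 0.0847661 ] [ 21.06605618  12.49563023  99.12066856 -40.34673561  34.71938305
 -31.50133449] [ 1.14975187 -0.11456321  0.25408843]
[-5.8  0.9  8.6] [ 0.1  0.1 -0.2]
[-11.4   0.9  17. ] [ 0.1  0.1 -0.2]
```

View pics/s6.png

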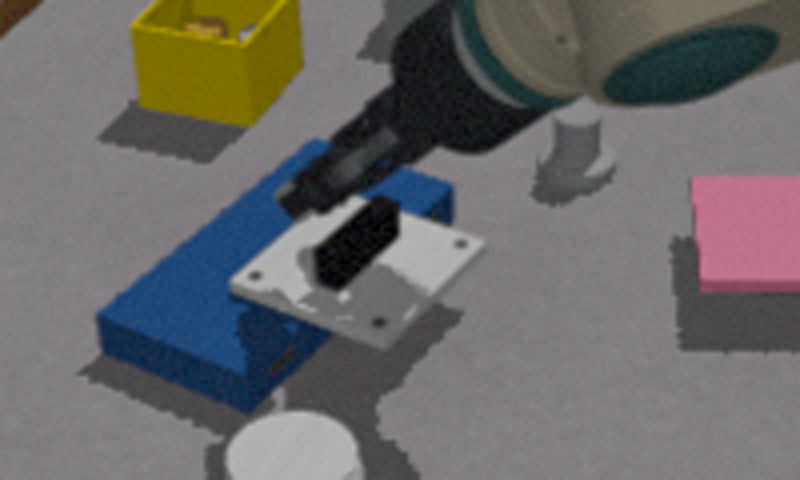

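The cover has fallen onto the panel handle up, its near edge hanging low (crop 385,345) and the handle at (355,240). The fingers are clear of it. Raising, and turning to tool-down.

{"method": "play_rows", "body": {"series": [[[-25,0,-25],[0,0,0],60],[[-60,0,-60],[0,0,0],80],[[-90,0,-90],[0,0,0],85],[[-115,0,-115],[0,0,0],85],[[-120,0,-120],[0,0,0],85]]}}

```text
clock: 9.65
ee_pos: [0.6344, 0.1806, 0.2623]
tcp_rot: [179.3, 45.6, 169.0]
ft_force: [-0.2, -0.1, -0.4]
gripper_width: 0.0846
grip_force: 0.0
```

Run:
```python
from h import *
from cell import env,imaging
import pickle
print(base()[0],env.observe()["joint_pos"])
d={n:imaging.grab_frame(n) for n in("side","top")}
pickle.dump(d,open("f1.pkl","wb"))
a=d["side"]["color"][190:340,190:400];c=d["top"]["color"][150:320,180:400]
a=cv2.resize(a,(400,286));c=cv2.resize(c,(400,309))
o=np.zeros((309,800,3),np.uint8);o[:286,:400]=a;o[:,400:]=c
cv2.imwrite("pics/s7.png",o[:,:,::-1])
p0=base()[0]
go(np.array((.60,.19,.22)),frame(90)@F)
```

```text
[0.63437241 0.18063319 0.26233504] [ 21.06372921   0.41607402  90.48638775 -28.11379744  51.47801388
 -48.05552927]
[50.7  3.3  1.6] [ 0.3 45.3 -0.1]
```

View pics/s7.png

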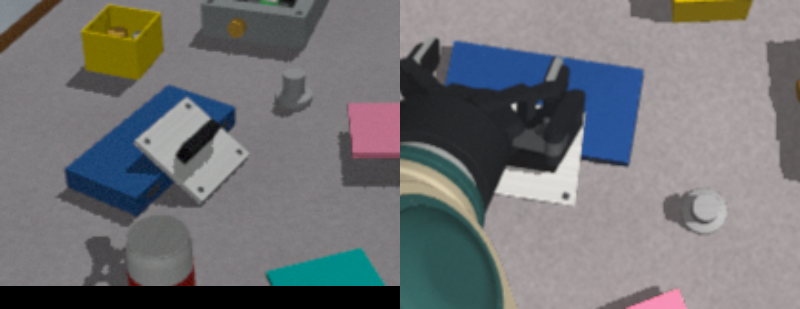

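The side view shows the cover leaning over the panel edge, its near edge low. I'll get its pose from the plate's corners, and bring the tool to vertical.

{"method": "play_rows", "body": {"series": [[[25,0,0],[0,45,0],85],[[25,0,0],[0,45,0],85],[[25,0,0],[0,45,0],85],[[25,0,0],[0,45,0],85],[[25,0,0],[0,45,0],85]]}}

```text
clock: 10.25
ee_pos: [0.6151, 0.1833, 0.2358]
tcp_rot: [179.8, 1.7, 169.5]
ft_force: [0.7, 0.2, -0.1]
gripper_width: 0.0849
grip_force: 0.0
```

```bash
cat >> h.py <<'E'
def hullquad(f,near,lo=150,smax=40):
    hsv=cv2.cvtColor(f["color"],cv2.COLOR_RGB2HSV).astype(int)
    m=((hsv[:,:,2]>lo)&(hsv[:,:,1]<smax)).astype(np.uint8)
    c=cv2.convexHull(rect(m,near))
    # fit lines to the hull sides
    q=quad(c).astype(float);pts=cv2.findContours(cv2.fillPoly(np.zeros(m.shape,np.uint8),[c],1),0,cv2.CHAIN_APPROX_NONE)[0][0].reshape(-1,2).astype(np.float32)
    L=[]
    for i in range(4):
        a,b=q[i],q[(i+1)%4];n=np.array([-(b-a)[1],(b-a)[0]])/np.linalg.norm(b-a);t=((pts-a)@(b-a))/((b-a)@(b-a))
        s=pts[(abs((pts-a)@n)<2)&(t>.15)&(t<.85)]
        vx,vy,x,y=cv2.fitLine(s,cv2.DIST_HUBER,0,.01,.01).ravel();L.append(np.cross([x,y,1],[x+vx,y+vy,1]))
    r=[]
    for i in range(4):
        x=np.cross(L[i-1],L[i]);r.append(x[:2]/x[2])
    return np.array(r),cv2.contourArea(c)
def pnp(f,q,lift=.008):
    K=np.array([[f["fx"],0,f["cx"]],[0,f["fy"],f["cy"]],[0,0,1]])
    o=np.array([[-.05,.05,0],[.05,.05,0],[.05,-.05,0],[-.05,-.05,0]])
    n,rs,ts,e=cv2.solvePnPGeneric(o,q,K,None,flags=cv2.SOLVEPNP_IPPE)
    for r,t,ee in zip(rs,ts,e):
        W=f["R"].T@cv2.Rodrigues(r)[0];p=f["R"].T@(t.ravel()-f["t"])
        zc=W[:,2]*np.sign(W[2,2]);print("face centre",p.round(4),"z",zc.round(3),"tilt",np.degrees(np.arccos(zc[2])).round(1),"err",ee,"edge",W[:,0].round(3),W[:,1].round(3))
E
python3 - <<'E'
from h import *
import pickle
d=pickle.load(open("f1.pkl","rb"));f=d["side"]
q,a=hullquad(f,(290,270));print(q,a);pnp(f,q)
E
```

```text
[[287.39081459 240.79419396]
 [299.89782999 251.18618735]
 [279.61424919 280.04631461]
 [260.79276561 263.23198354]] 717.5
face centre [ 0.7635 -0.0656 -0.1542] z [0.416 0.376 0.828] tilt 34.1 err [1.59760115] edge [-0.786  0.607  0.119] [-0.458 -0.7    0.548]
face centre [ 0.7616 -0.0644 -0.1543] z [ 0.857 -0.496  0.139] tilt 82.0 err [1.65516676] edge [-0.194 -0.562 -0.804] [-0.477 -0.663  0.578]
```

Run:
```python
from h import *
import pickle
from cell import imaging,env
d=pickle.load(open("f1.pkl","rb"));f=d["side"]
g=dict(f);c=f["color"].copy();hsv=cv2.cvtColor(c,cv2.COLOR_RGB2HSV).astype(int)
m=((hsv[:,:,2]>150)&(hsv[:,:,1]<40)).astype(np.uint8)
k=np.zeros_like(m);k[236:299,255:325]=1;m*=k
m=cv2.morphologyEx(m,cv2.MORPH_OPEN,np.ones((2,2),np.uint8))
h=cv2.convexHull(cv2.findNonZero(m))
im=np.zeros_like(c);cv2.fillPoly(im,[h],(255,255,255));g["color"]=im
q,a=hullquad(g,(290,268));print(q,a);pnp(g,q)
b=base();w=imaging.grab_frame("wrist");pickle.dump((b,w),open("w1.pkl","wb"))
print(w["hand_eye"],w["fx"],env.observe()["joint_pos"])
cv2.imwrite("pics/w1.png",w["color"][:,:,::-1])
```

```text
[[288.52797715 241.27364713]
 [321.56094656 270.43905344]
 [296.37750711 295.62249289]
 [261.52348912 264.39725716]] 1594.5
face centre [0.6146 0.1765 0.0218] z [-0.481  0.11   0.87 ] tilt 29.5 err [0.02091296] edge [-0.856  0.157 -0.493] [-0.19  -0.982  0.018]
face centre [0.6143 0.1801 0.0221] z [-0.055  0.998  0.043] tilt 87.6 err [0.90989488] edge [-0.772 -0.016 -0.635] [-0.633 -0.068  0.771]
[[ 1.22738315e-03 -9.60991694e-01 -2.76574506e-01  6.95322830e-02]
 [ 9.99998988e-01  9.80367330e-04  1.03139315e-03  8.59267295e-05]
 [-7.20015637e-04 -2.76575492e-01  9.60991924e-01 -1.22841067e-01]
 [ 0.00000000e+00  0.00000000e+00  0.00000000e+00  1.00000000e+00]] 362.9441320406596 [ 13.31748176  21.83005337  60.59434497  -0.39693508  96.6186376
 -66.10978098]
```

View pics/w1.png

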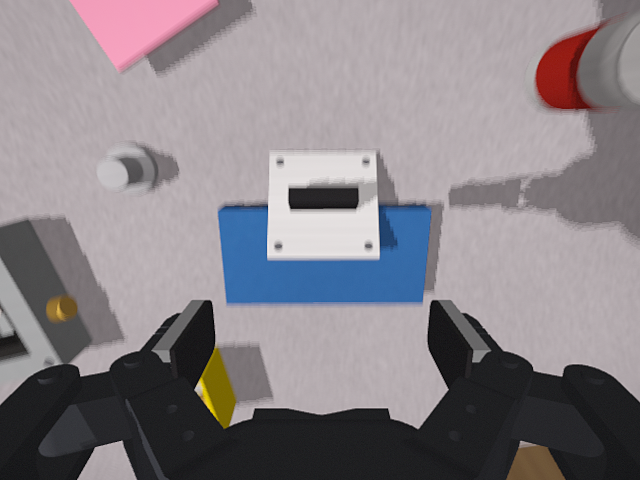

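The wrist view shows the plate at (268–380, 150–260), with the handle at (323,197). Next, its pose from this view.

```bash
cat >> h.py <<'E'
def wristcam(b,w):
    p,B=b;H=w["hand_eye"];Rc=B@H[:3,:3];c=p+B@H[:3,3]
    w=dict(w);w["R"]=Rc.T;w["t"]=-Rc.T@c;return w
E
python3 - <<'E'
from h import *
import pickle
b,w=pickle.load(open("w1.pkl","rb"));w=wristcam(b,w)
q,a=hullquad(w,(323,205),190,30);print(q,a);pnp(w,q)
# handle centroid ray at some heights
hsv=cv2.cvtColor(w["color"],cv2.COLOR_RGB2HSV).astype(int)
m=(hsv[:,:,2]<70);m[:,:270]=0;m[:,378:]=0;m[:165]=0;m[235:]=0
c=rect(m,(323,197));x,y,ww,hh=cv2.boundingRect(c);print(x,y,ww,hh)
for z in(.05,.06):print(ray(w,(x+ww/2,y+hh/2),z))
# panel edge line
print("panel front corners",ray(w,[(219,208),(431,208)],.027),"box stub")
E
```

```text
[[375.12508749 150.        ]
 [379.22153116 258.        ]
 [266.52253102 258.        ]
 [268.65210384 150.        ]] 11809.5
face centre [0.6107 0.1869 0.0309] z [-0.384  0.109  0.917] tilt 23.5 err [0.57290929] edge [ 0.904 -0.159  0.398] [ 0.189  0.981 -0.038]
face centre [0.6132 0.1857 0.0327] z [-0.008 -0.052  0.999] tilt 3.0 err [2.91435319] edge [ 0.985 -0.171 -0.001] [0.171 0.984 0.053]
289 188 70 21
[[0.60291158 0.18921629 0.05      ]]
[[0.60096389 0.18945018 0.06      ]]
panel front corners [[0.59850827 0.09151479 0.027     ]
 [0.63418215 0.2846917  0.027     ]] box stub
```

```bash
cat >> h.py <<'E'
def G(al,yaw=YAW): # tool y along the frame's x'
    R=frame(al,yaw); return np.c_[R[:,1]*-1,R[:,0],R[:,2]] if np.linalg.det(np.c_[-R[:,1],R[:,0],R[:,2]])>0 else np.c_[R[:,1],R[:,0],R[:,2]]
E
python3 - <<'E'
from h import *
fc=.5666*U+.2955*V+np.array([0,0,.031]);R=G(63);n=-R[:,2]
print(R,n)
go(fc+.09*n,R)
b=(fc+.09*n,R);go(fc+.021*n,R,b)
E
```

```text
[[ 0.18223553  0.87608654  0.44638839]
 [ 0.98325491 -0.16237304 -0.0827332 ]
 [ 0.          0.4539905  -0.89100652]] [-0.44638839  0.0827332   0.89100652]
[ 49.1   4.2 120.7] [-20.4 -20.4  88.2]
[-0. -0. 69.] [0. 0. 0.]
```

{"method": "play_rows", "body": {"series": [[[25,2,0],[-20.4,-20.4,88],60],[[25,2,0],[-20.4,-20.4,88],60],[[25,2,0],[-20.4,-20.4,88],60],[[25,2,0],[-20.4,-20.4,88],60],[[25,2,0],[-20.4,-20.4,88],60]]}}

```text
clock: 10.8
ee_pos: [0.5908, 0.1896, 0.234]
tcp_rot: [166.4, 6.8, 127.4]
ft_force: [0.9, 0.4, 0.3]
gripper_width: 0.0598
grip_force: 0.0
```

Run:
```python
from h import *
fc=.5666*U+.2955*V+np.array([0,0,.031]);R=G(63);n=-R[:,2]
go(fc+.09*n,R)
```

```text
[ 30.7 -40.5 113.6] [ -9.8 -10.5  47.1]
```

{"method": "play_rows", "body": {"series": [[[31,-40,40],[-9.8,-10.5,47.1],60],[[31,-40,60],[-9.8,-10.5,47.1],60],[[31,-40,80],[-9.8,-10.5,47.1],60],[[31,-40,90],[-9.8,-10.5,47.1],60],[[31,-40,113],[-9.8,-10.5,47.1],60]]}}

```text
clock: 11.3
ee_pos: [0.5708, 0.1954, 0.1132]
tcp_rot: [154.1, 1.4, 85.6]
ft_force: [0.0, -0.1, -0.5]
gripper_width: 0.0599
grip_force: 0.0
```

Run:
```python
from h import *
from cell import env,imaging
import pickle
fc=.5666*U+.2955*V+np.array([0,0,.031]);R=G(63);n=-R[:,2]
go(fc+.09*n,R);go(fc+.021*n,R)
b=base();w=imaging.grab_frame("wrist");pickle.dump((b,w),open("w2.pkl","wb"));print(env.observe()["joint_pos"])
w=wristcam(b,w);cam=-w["R"].T@w["t"]
hsv=cv2.cvtColor(w["color"],cv2.COLOR_RGB2HSV).astype(int)
pr=w["R"]@(fc+.024*n)+w["t"];print("pred handle px",pr[:2]/pr[2]*w["fx"]+[w["cx"],w["cy"]])
m=((hsv[:,:,2]>190)&(hsv[:,:,1]<30)).astype(np.uint8)
cs=[c for c in cv2.findContours(m,0,2)[0] if cv2.contourArea(c)>500]
print([cv2.boundingRect(c) for c in cs])
cv2.imwrite("pics/w2.png",w["color"][:,:,::-1])
```

```text
[-0.6 -0.9  1.9] [-1.1 -1.5  6.1]
[-2.5  0.3 70.8] [-1.1 -1.5  6.1]
[ 20.49820239   6.76701774  96.0549586  -14.37222125  55.20982958
  31.04862511]
pred handle px [320.59191263 271.88768346]
[(244, 171, 173, 170)]
```

Run:
```python
from h import *
import pickle
b,w=pickle.load(open("w2.pkl","rb"));w=wristcam(b,w)
q,a=hullquad(w,(330,256),190,30);print(q,a);pnp(w,q)
hsv=cv2.cvtColor(w["color"],cv2.COLOR_RGB2HSV).astype(int)
m=(hsv[:,:,2]<70).astype(np.uint8);k=np.zeros_like(m);cv2.fillPoly(k,[q.astype(np.int32)],1);m*=k
c=rect(m,(325,265));r=cv2.minAreaRect(c);print(r)
P=ray(w,r[0],.052)[0];print(P@U,P@V)
```

```text
Traceback (most recent call last):
  File "h.py", line 53, in hullquad
    vx,vy,x,y=cv2.fitLine(s,cv2.DIST_HUBER,0,.01,.01).ravel();L.append(np.cross([x,y,1],[x+vx,y+vy,1]))
              ~~~~~~~~~~~^^^^^^^^^^^^^^^^^^^^^^^^^^^^
cv2.error: OpenCV(4.12.0) /io/opencv/modules/imgproc/src/linefit.cpp:50: error: (-215:Assertion failed) count > 0 in function 'fitLine2D_wods'
```

Run:
```python
from h import *
import pickle
b,w=pickle.load(open("w2.pkl","rb"));w=wristcam(b,w)
hsv=cv2.cvtColor(w["color"],cv2.COLOR_RGB2HSV).astype(int)
c=rect(((hsv[:,:,2]>190)&(hsv[:,:,1]<30)).astype(np.uint8),(330,256))
q=cv2.approxPolyN(c,4,ensure_convex=True).reshape(4,2).astype(float);print(q,cv2.contourArea(c));pnp(w,q)
m=(hsv[:,:,2]<70).astype(np.uint8);k=np.zeros_like(m);cv2.fillPoly(k,[q.astype(np.int32)],1);m*=k
c=rect(m,(325,265));r=cv2.minAreaRect(c);print(r)
P=ray(w,r[0],.052)[0];print(P@U,P@V)
```

```text
[[417. 190.]
 [391. 340.]
 [242. 321.]
 [252. 170.]] 17548.0
face centre [0.6142 0.1857 0.0287] z [-0.482  0.097  0.871] tilt 29.4 err [0.23038605] edge [-0.189 -0.982  0.005] [ 0.856 -0.162  0.492]
face centre [0.6154 0.1921 0.0294] z [-0.272  0.622  0.734] tilt 42.7 err [7.05092912] edge [-0.418 -0.764  0.492] [ 0.867 -0.173  0.467]
((321.5000305175781, 265.0000305175781), (27.78377914428711, 105.05741119384766), 7.125016689300537)
0.5559884662794209 0.29942827879150247
```

Run:
```python
from h import *
fc=.568*U+.296*V+np.array([0,0,.030]);R=G(62,-10.8);n=-R[:,2]
b=base()
go(fc+.06*n,R,b);go(fc+.022*n,R,b)
```

```text
[-0.4  4.2 28.9] [-2.4 -1.5  5.9]
[-1.4  5.7 66.9] [-2.4 -1.5  5.9]
```

{"method": "play_rows", "body": {"series": [[[-0.5,4,29],[-2.4,-1.5,5.9],50],[[-1,5,45],[-2.4,-1.5,5.9],50],[[-1.5,5.5,60],[-2.4,-1.5,5.9],50],[[-1.5,5.5,67],[-2.4,-1.5,5.9],50],[[-1.5,5.5,67],[-2.4,-1.5,5.9],50]]}}

```text
clock: 11.85
ee_pos: [0.6041, 0.1895, 0.0546]
tcp_rot: [152.0, 0.2, 80.0]
ft_force: [0.7, -0.1, -0.1]
gripper_width: 0.0507
grip_force: 0.0
```

{"method": "play_rows", "body": {"series": [[[0,0,0],[0,0,0],25],[[0,0,0],[0,0,0],15],[[0,0,0],[0,0,0],5],[[0,0,0],[0,0,0],0],[[0,0,0],[0,0,0],0]], "squeeze": 60}}

```text
clock: 12.35
ee_pos: [0.6049, 0.1904, 0.0572]
tcp_rot: [151.8, 0.1, 80.0]
ft_force: [-6.0, -0.1, 4.3]
gripper_width: 0.0144
grip_force: 61.9
```

{"method": "play_rows", "body": {"series": [[[0,9,-18],[0,0,0],0],[[0,28,-53],[0,0,0],0],[[0,47,-88],[0,0,0],0],[[0,66,-124],[0,0,0],0],[[0,66,-124],[0,0,0],0]]}}

```text
clock: 12.85
ee_pos: [0.6073, 0.1912, 0.2055]
tcp_rot: [151.2, -0.2, 80.0]
ft_force: [1.3, 0.5, -0.7]
gripper_width: 0.0145
grip_force: 60.6
```

Run:
```python
from h import *
from cell import env
import pickle
# box pose from the initial top picture: inner hole edge / outer top quad by gray
d=pickle.load(open("f0.pkl","rb"));f=d["top"];hsv=cv2.cvtColor(f["color"],cv2.COLOR_RGB2HSV).astype(int)
dark=(hsv[:,:,2]<60);k=np.zeros_like(dark);k[160:250,405:500]=1
m=(dark&k).astype(np.uint8);m=cv2.morphologyEx(m,cv2.MORPH_CLOSE,np.ones((9,9)))
c=rect(m,(452,203));print("recess@.046",planrect(f,c,.042),planrect(f,c,.05))
s=env.observe();print(s["ee_pos"],s["tcp_rot"],s["ft_force"],s["gripper_width"],s["joint_pos"])
R=G(90,-10.8);go((.60,.12,.20),R)
```

```text
recess@.046 ((660.9638671875, -183.6513214111328), (102.79251098632812, 102.51470184326172), 3.634077787399292) ((658.8280029296875, -180.9622802734375), (101.72990417480469, 101.45500183105469), 3.6340601444244385)
[0.60731938 0.19117113 0.20550846] [151.18522571  -0.22529912  79.97917774] [ 1.25540135  0.5159111  -0.71687517] 0.014459617067134261 [ 19.70153665   5.54924093  86.40893732 -15.32143801  63.2581669
  33.68996743]
[-71.4   2.    7.1] [28.8 -0.4  0.7]
```

Run:
```python
from h import *
R=G(90,3.6);go((.66,-.1825,.20),R)
```

```text
[-358.8  100.4   59.9] [ 28.7   3.2 -13.4]
```

{"method": "play_rows", "body": {"series": [[[0,0,-10],[28.8,0,0],0],[[0,0,-10],[28.8,0,0],0],[[0,0,-10],[28.8,0,0],0],[[0,0,-10],[28.8,0,0],0],[[0,0,-10],[28.8,0,0],0]]}}

```text
clock: 13.35
ee_pos: [0.6009, 0.1904, 0.2036]
tcp_rot: [-179.2, 0.2, 79.9]
ft_force: [0.5, -0.1, -3.7]
gripper_width: 0.0142
grip_force: 60.6
```

Run:
```python
from h import *
from cell import env
R=G(90,3.6);go((.66,-.1825,.17),R)
print(env.observe()["ft_force"])
```

```text
[-356.5  124.3   33.1] [ -0.8   0.1 -13.7]
[ 0.4887074  -0.05228209 -3.71796553]
```

{"method": "play_rows", "body": {"series": [[[-356,124,0],[-0.8,0,-13.7],0],[[-356,124,0],[-0.8,0,-13.7],0],[[-356,124,0],[-0.8,0,-13.7],0],[[-356,124,0],[-0.8,0,-13.7],0],[[-356,124,0],[-0.8,0,-13.7],0]]}}

```text
clock: 13.85
ee_pos: [0.6393, -0.0553, 0.2047]
tcp_rot: [179.8, 0.1, 93.7]
ft_force: [0.2, 0.9, -3.8]
gripper_width: 0.0144
grip_force: 60.5
```

Run:
```python
from h import *
R=G(90,3.6);go((.66,-.1825,.17),R)
```

```text
[-128.2   12.4   35. ] [0.2 0.1 0.1]
```

{"method": "play_rows", "body": {"series": [[[-60,6,0],[0,0,0],0],[[-60,6,0],[0,0,0],0],[[-60,6,0],[0,0,0],0]]}}

```text
clock: 14.15
ee_pos: [0.649, -0.1149, 0.2044]
tcp_rot: [179.9, 0.1, 93.5]
ft_force: [0.6, 0.9, -3.5]
gripper_width: 0.0143
grip_force: 60.5
```

Run:
```python
from h import *
from cell import imaging
import pickle
b=base();w=imaging.grab_frame("wrist");t=imaging.grab_frame("top");s=imaging.grab_frame("side");pickle.dump((b,w,t,s),open("w3.pkl","wb"))
H=w["hand_eye"];wt=dict(w);wt["R"]=H[:3,:3].T;wt["t"]=-H[:3,:3].T@H[:3,3]
hsv=cv2.cvtColor(w["color"],cv2.COLOR_RGB2HSV).astype(int)
m=((hsv[:,:,2]>140)&(hsv[:,:,1]<30)).astype(np.uint8)
for c in cv2.findContours(m,0,1)[0]:
    if cv2.contourArea(c)>1500:
        h=cv2.convexHull(c)
        print(cv2.boundingRect(c),cv2.contourArea(c));q=cv2.approxPolyN(h,5,ensure_convex=True).reshape(-1,2)
        print(q.tolist(),(ray(wt,q,.022)*1000).round(1).tolist())
```

```text
(0, 0, 640, 452) 188013.5
[[639, 0], [639, 329], [605, 428], [0, 451], [0, 0]] [[116.1, 111.6, 22.0], [-12.2, 142.9, 22.0], [-66.2, 139.5, 22.0], [-80.9, -159.1, 22.0], [115.9, -111.2, 22.0]]
```

Run:
```python
from h import *
import pickle
b,w,t,s=pickle.load(open("w3.pkl","rb"))
H=w["hand_eye"];wt=dict(w);wt["R"]=H[:3,:3].T;wt["t"]=-H[:3,:3].T@H[:3,3]
im=cv2.GaussianBlur(w["color"],(3,3),0);hsv=cv2.cvtColor(im,cv2.COLOR_RGB2HSV).astype(int)
# expected plate corners px
for P in[(.05,.05),(.05,-.05),(-.05,.05),(-.05,-.05)]:
    p=wt["R"]@np.array([*P,.022])+wt["t"];print(P,(p[:2]/p[2]*w["fx"]+[w["cx"],w["cy"]]).round())
for lo in(180,200,215):
  m=((hsv[:,:,2]>lo)&(hsv[:,:,1]<25)).astype(np.uint8)
  for c in cv2.findContours(m,0,1)[0]:
    if cv2.contourArea(c)>1500:
        h=cv2.convexHull(c);q=cv2.approxPolyN(h,4,ensure_convex=True).reshape(-1,2)
        print(lo,cv2.boundingRect(c),cv2.contourArea(c),q.tolist(),(ray(wt,q,.022)[:,:2]*1000).round(1).tolist())
print(hsv[::40,320,2]); print(hsv[260,::40,2])
```

```text
(0.05, 0.05) [444. 189.]
(0.05, -0.05) [193. 189.]
(-0.05, 0.05) [424. 400.]
(-0.05, -0.05) [214. 399.]
180 (357, 230, 79, 117) 5370.5 [[435, 230], [422, 379], [356, 294], [391, 230]] [[33.3, 47.9], [-38.4, 48.2], [4.6, 16.2], [33.3, 29.8]]
180 (198, 196, 87, 152) 8264.0 [[283, 237], [284, 296], [216, 384], [195, 177]] [[30.2, -14.8], [3.6, -15.1], [-41.4, -48.2], [54.8, -48.9]]
200 (358, 231, 76, 116) 5122.5 [[434, 232], [421, 378], [357, 294], [393, 230]] [[32.4, 47.5], [-37.9, 47.6], [4.6, 16.6], [33.3, 30.6]]
200 (199, 197, 86, 150) 7945.0 [[282, 237], [284, 296], [216, 384], [196, 179]] [[30.2, -15.2], [3.6, -15.1], [-41.4, -48.2], [54.0, -48.6]]
215 (358, 234, 76, 113) 4931.5 [[433, 235], [421, 377], [357, 294], [393, 233]] [[31.1, 47.2], [-37.4, 47.6], [4.6, 16.6], [32.0, 30.7]]
215 (200, 197, 85, 150) 7748.5 [[282, 237], [284, 296], [216, 381], [198, 181]] [[30.2, -15.2], [3.6, -15.1], [-39.7, -48.1], [53.2, -47.9]]
[113 114 118 116 173 163 163  35  45  45 176  30]
[167 174 172 176 176 171 227 222  24 159 224 171 177 177 174 168]
```

Run:
```python
from h import *
import pickle
b,w,t,s=pickle.load(open("w3.pkl","rb"))
H=w["hand_eye"];wt=dict(w);wt["R"]=H[:3,:3].T;wt["t"]=-H[:3,:3].T@H[:3,3]
g=cv2.cvtColor(cv2.GaussianBlur(w["color"],(5,5),0),cv2.COLOR_RGB2GRAY).astype(int)
for c in range(210,440,25): print(c,g[160:232:4,c])
for r in(300,330,360): print(r,g[r,196:240:4],g[r,400:444:4])
# screw holes: dark spots
for uv in[(320,y) for y in(170,180,190,200,210)]: print(uv,ray(wt,uv,.025)[0].round(4))
```

```text
210 [169 169 167 170 171 167 167 165 143 183 222 221 221 222 221 221 222 222]
235 [168 174 165 165 170 169 170 170 148 150 156 156 157 181 216 221 225 223]
260 [170 114 110 113 108 109 113 114 115 151 157 157 157 157 157 157 157 157]
285 [170 143 111 110 110 109 110 112 113 154 159 159 159 159 159 159 159 159]
310 [171 121 112 109 114 112 113 110 117 155 159 158 158 159 158 159 158 159]
335 [171 152 112 113 110 113 112 110 115 180 176 157 156 156 156 156 156 156]
360 [152 113 108 108 110 116 113 114 116 204 188 164 155 155 156 155 155 155]
385 [169 111 114 112 114 113 111 109 116 153 155 155 155 155 155 156 156 156]
410 [170 126 110 112 113 112 113 113 114 154 156 156 140  62  64  64  65 154]
435 [169 167 168 173 170 172 170 171 161 156 157 157 157 156 155 160 156 152]
300 [163 167 159 193 224 225 223 223 224 223 225] [219 220 220 216 217 221 224 200 165 170 171]
330 [169 164 164 166 213 225 225 223 225 223 223] [219 219 218 217 219 223 221 167 169 169 162]
360 [29 29 29 29 38 40 40 30 28 29 29] [29 29 29 29 29 45 46 37 33 29 29]
(320, 170) [0.0573 0.0005 0.025 ]
(320, 180) [0.0533 0.0005 0.025 ]
(320, 190) [0.0493 0.0005 0.025 ]
(320, 200) [0.0452 0.0005 0.025 ]
(320, 210) [0.041  0.0005 0.025 ]
```

Run:
```python
from h import *
import pickle
d=pickle.load(open("f0.pkl","rb"))
f=d["side"];hsv=cv2.cvtColor(f["color"],cv2.COLOR_RGB2HSV).astype(int)
k=np.zeros(hsv.shape[:2],bool);k[170:205,300:360]=1
m=((hsv[:,:,2]<60)&k).astype(np.uint8);m=cv2.morphologyEx(m,cv2.MORPH_CLOSE,np.ones((5,5)))
c=rect(m,(332,188));print(cv2.boundingRect(c),planrect(f,c,.05))
f=d["top"];hsv=cv2.cvtColor(f["color"],cv2.COLOR_RGB2HSV).astype(int)
m=((hsv[:,:,1]>120)&(hsv[:,:,0]>8)&(hsv[:,:,0]<30)).astype(np.uint8);m[:180]=0;m[230:]=0;m[:,:395]=0
for c in cv2.findContours(m,0,1)[0]:
    if cv2.contourArea(c)>15:print(cv2.minAreaRect(c),ray(f,cv2.minAreaRect(c)[0],.025))
go((.66,-.1805,.105),G(90,3.6))
```

```text
(309, 175, 42, 19) ((656.9285278320312, -174.47584533691406), (97.99360656738281, 86.51026153564453), 3.1954526901245117)
((402.5, 199.0), (9.0, 12.0), 0.0) [[ 0.67419297 -0.09823487  0.025     ]]
((492.39996337890625, 191.3000030517578), (11.172287940979004, 3.535533905029297), 81.8698959350586) [[ 0.68517333 -0.27001698  0.025     ]]
[-69.6   5.8 100.3] [0.1 0.  0.2]
```

{"method": "play_rows", "body": {"series": [[[-40,4,0],[0,0,0.2],0],[[-69.6,6,0],[0,0,0.2],0],[[-69.6,6,40],[0,0,0.2],0],[[-69.6,6,80],[0,0,0.2],0],[[-69.6,6,100],[0,0,0.2],0]]}}

```text
clock: 14.8
ee_pos: [0.6587, -0.1798, 0.1008]
tcp_rot: [-179.8, -0.1, 93.6]
ft_force: [-0.6, 0.2, -2.7]
gripper_width: 0.0146
grip_force: 60.4
```

Run:
```python
from h import *
from cell import env
print(env.observe()["ee_pos"],env.observe()["tcp_rot"]);go((.66,-.1807,.086),G(90,3.6))
```

```text
[ 0.65872386 -0.1798479   0.10082716] [-1.79834599e+02 -8.25252956e-02  9.35770220e+01]
[-1.   1.3 14.8] [-0.2 -0.1 -0. ]
```

{"method": "play_rows", "body": {"series": [[[-1,1.3,6],[0,0,0],0],[[-1,1.3,12],[0,0,0],0],[[-1,1.3,15],[0,0,0],0],[[-1,1.3,17],[0,0,0],0],[[-1,1.3,19],[0,0,0],0]]}}

```text
clock: 15.3
ee_pos: [0.6622, -0.1834, 0.0879]
tcp_rot: [179.7, 0.1, 93.5]
ft_force: [-0.4, 0.3, -2.6]
gripper_width: 0.0146
grip_force: 60.5
```

{"method": "play_rows", "body": {"series": [[[0,0,1],[0,0,0],0],[[0,0,2],[0,0,0],0],[[0,0,2],[0,0,0],0]]}}

```text
clock: 15.6
ee_pos: [0.6618, -0.1835, 0.0851]
tcp_rot: [179.8, 0.1, 93.4]
ft_force: [-0.2, 0.3, -2.2]
gripper_width: 0.0145
grip_force: 60.6
```

Run:
```python
from h import *
from cell import env,imaging
for i in range(4):
    print(env.observe()["ee_pos"],env.observe()["tcp_rot"],env.observe()["ft_force"]);imaging.grab_frame("top")
go((.66,-.1809,.0835),G(90,3.6))
```

```text
[ 0.66177104 -0.18350473  0.08514414] [1.79814754e+02 6.79448237e-02 9.34428402e+01] [-0.196192    0.33343585 -2.22475666]
[ 0.66177705 -0.18348834  0.08510104] [1.79815049e+02 6.64692902e-02 9.34444018e+01] [-0.12021032  0.38305464 -0.69160698]
[ 0.66177057 -0.18346504  0.08505714] [1.79819360e+02 6.82059409e-02 9.34465450e+01] [-1.7892272  -0.49054795 -0.32533901]
[ 0.66174824 -0.1834993   0.08506465] [1.79820276e+02 6.73167867e-02 9.34430042e+01] [-1.45426651 -0.14358874 -0.20406973]
[ 2.7 -1.6  1.5] [ 0.2  0.1 -0.2]
```

{"method": "play_rows", "body": {"series": [[[0,0,-2],[0,0,0],0],[[2.7,-1.6,-2],[0,0,0],0],[[2.7,-1.6,-2],[0,0,0],0]]}}

```text
clock: 16.1
ee_pos: [0.6596, -0.1803, 0.0863]
tcp_rot: [179.9, 0.0, 93.5]
ft_force: [-0.1, -0.2, -2.9]
gripper_width: 0.0145
grip_force: 60.4
```

Run:
```python
from h import *
from cell import env,imaging
imaging.grab_frame("top");print(env.observe()["ft_force"],env.observe()["ee_pos"])
go((.66,-.1809,.0835),G(90,3.6))
```

```text
[ 0.17621461 -0.08478757 -3.49935227] [ 0.65963752 -0.18045199  0.08626507]
[-0.5  0.3  2.8] [ 0.1  0.  -0.1]
```

{"method": "play_rows", "body": {"series": [[[-0.5,0.3,1],[0,0,0],0],[[-0.5,0.3,2],[0,0,0],0],[[-0.5,0.3,3],[0,0,0],0],[[-0.5,0.3,4],[0,0,0],0],[[-0.5,0.3,4],[0,0,0],0]]}}

```text
clock: 16.65
ee_pos: [0.6607, -0.1814, 0.0836]
tcp_rot: [179.8, 0.1, 93.5]
ft_force: [-1.9, 0.5, 4.7]
gripper_width: 0.0145
grip_force: 60.9
```

Run:
```python
from h import *
from cell import env,imaging
for i in range(2):
    s=env.observe();print(s["ft_force"],s["wrist_torque"],s["ee_pos"],s["tcp_rot"])
    g=imaging.grab_frame("side")
# held cover top outline in side image vs box: white corners
hsv=cv2.cvtColor(g["color"],cv2.COLOR_RGB2HSV).astype(int)
m=((hsv[:,:,2]>170)&(hsv[:,:,1]<30)).astype(np.uint8);k=np.zeros_like(m);k[160:215,290:370]=1
c=cv2.findNonZero(m*k);print(cv2.boundingRect(c),len(c))
if len(c)>20: print(cv2.approxPolyN(cv2.convexHull(c),4).reshape(-1,2).tolist(), planrect(g,cv2.convexHull(c),.057))
m=((hsv[:,:,2]<60)).astype(np.uint8);print(m[165:215,295:365:2].sum(1))
```

```text
[-1.86159443  0.46149525  4.67544388] [-0.14930661 -0.02556957 -0.01070399] [ 0.66066661 -0.18144661  0.08359758] [1.79756455e+02 1.04394384e-01 9.34548854e+01]
[-1.27008433  0.00918195  3.96580917] [-0.12196763 -0.0307566  -0.0091857 ] [ 0.66067686 -0.18142507  0.08358104] [1.79754446e+02 1.02393827e-01 9.34542264e+01]
(311, 171, 41, 19) 252
[[342, 189], [310, 182], [317, 171], [351, 174]] ((660.98193359375, -186.34910583496094), (96.6196517944336, 95.46028900146484), 3.8507230281829834)
[7 4 4 3 4 3 3 3 3 3 4 4 4 4 4 4 4 4 3 0 1 1 0 0 3 5 2 1 1 0 0 0 0 0 0 0 0
 0 0 0 0 0 0 0 0 0 0 0 0 0]
```

{"method": "play_rows", "body": {"series": [[[0,0,-1],[0,0,0],0],[[1.5,0,-1],[0,0,0],0],[[1.5,0,0],[0,0,0],0],[[2.2,0,0],[0,0,0],0],[[2.2,0,0.5],[0,0,0],0]]}}

```text
clock: 17.25
ee_pos: [0.66, -0.1793, 0.0823]
tcp_rot: [179.9, 0.1, 93.4]
ft_force: [-1.9, -0.9, 5.4]
gripper_width: 0.0146
grip_force: 61.1
```

Run:
```python
from cell import env
s=env.observe();print(s["ft_force"],s["wrist_torque"],s["ee_pos"],s["tcp_rot"])
```

```text
[-1.87396062 -0.94882005  5.41013724] [-0.6651177  -0.00360375  0.00339385] [ 0.66002456 -0.17925623  0.08231666] [1.79853224e+02 7.84399732e-02 9.34414957e+01]
```

{"method": "play_rows", "body": {"series": [[[0.8,0,0],[0,0,0],0],[[1.6,0,0],[0,0,0],0],[[1.6,0,0.5],[0,0,0],0],[[1.6,0,0.5],[0,0,0],0]]}}

```text
clock: 17.65
ee_pos: [0.6592, -0.1766, 0.0797]
tcp_rot: [-180.0, -0.1, 93.5]
ft_force: [0.2, 0.6, -4.3]
gripper_width: 0.0144
grip_force: 60.0
```

Run:
```python
from cell import env
s=env.observe();print(s["ft_force"],s["wrist_torque"],s["ee_pos"],s["tcp_rot"])
```

```text
[ 0.22340404  0.55776563 -4.31460592] [-0.00976465 -0.02978253 -0.00827669] [ 0.65915551 -0.1765755   0.07969784] [-1.79970655e+02 -6.53186989e-02  9.34775600e+01]
```

{"method": "play_rows", "body": {"series": [[[0,0,1],[0,0,0],0],[[0,0,2],[0,0,0],0],[[0,0,3],[0,0,0],0],[[0,0,4],[0,0,0],0],[[0,0,5],[0,0,0],0]]}}

```text
clock: 18.15
ee_pos: [0.6599, -0.1775, 0.0765]
tcp_rot: [179.9, 0.1, 93.4]
ft_force: [-1.9, -0.7, -0.9]
gripper_width: 0.0138
grip_force: 60.4
```

{"method": "play_rows", "body": {"series": [[[0,0,1],[0,0,0],0],[[0,0,2],[0,0,0],0],[[0,0,3],[0,0,0],0],[[0,0,3],[0,0,0],0]]}}

```text
clock: 18.55
ee_pos: [0.6601, -0.178, 0.0757]
tcp_rot: [179.8, 0.1, 93.4]
ft_force: [-7.0, -0.7, 7.9]
gripper_width: 0.0145
grip_force: 61.5
```

Run:
```python
from cell import env,imaging
imaging.grab_frame("top");s=env.observe();print(s["ft_force"],s["wrist_torque"],s["ee_pos"],s["tcp_rot"])
```

```text
[-6.44323386 -0.75488991  7.3602667 ] [0.34933254 1.00752819 0.02096869] [ 0.66014494 -0.1779607   0.07574818] [1.79789801e+02 9.97470563e-02 9.34234401e+01]
```

{"method": "play_rows", "body": {"series": [[[0,-1.2,-1],[0,0,0],0],[[0,-1.2,0],[0,0,0],0],[[0,-1.2,2],[0,0,0],0],[[0,-1.2,4],[0,0,0],0],[[0,-1.2,4],[0,0,0],0]]}}

```text
clock: 19.1
ee_pos: [0.6596, -0.1779, 0.0757]
tcp_rot: [179.6, 0.1, 93.4]
ft_force: [-13.4, 2.9, 26.9]
gripper_width: 0.014
grip_force: 64.1
```

Run:
```python
from cell import env,imaging
imaging.grab_frame("top");s=env.observe();print(s["ft_force"],s["wrist_torque"],s["ee_pos"],s["tcp_rot"])
```

```text
[-14.39746676   2.68542358  27.10285618] [ 0.87683461  2.38476138 -0.05021516] [ 0.6596456  -0.17794228  0.07570108] [1.79645518e+02 1.46302841e-01 9.34359972e+01]
```

{"method": "play_rows", "body": {"series": [[[0,-1,-2.5],[0,0,0],0],[[0,-1,-2.5],[0,0,0],20],[[0,-1,-2.5],[0,0,0],35],[[0,-1,-2.5],[0,0,0],45],[[0,-1,-2.5],[0,0,0],45]]}}

```text
clock: 19.65
ee_pos: [0.6575, -0.1775, 0.0712]
tcp_rot: [179.9, 0.0, 93.5]
ft_force: [-0.2, 0.3, 1.0]
gripper_width: 0.0454
grip_force: 0.0
```

{"method": "play_rows", "body": {"series": [[[0,0,-15],[0,0,0],45],[[0,0,-45],[0,0,0],45],[[0,0,-90],[0,0,0],45],[[0,0,-120],[0,0,0],45],[[0,0,-120],[0,0,0],45]]}}

```text
clock: 20.15
ee_pos: [0.6594, -0.1781, 0.2004]
tcp_rot: [179.2, 0.3, 93.4]
ft_force: [-0.9, -0.0, 0.7]
gripper_width: 0.0449
grip_force: 0.0
```

Run:
```python
from h import *
from cell import env,imaging
import pickle
b=base();w=wristcam(b,imaging.grab_frame("wrist"));print(b[0])
hsv=cv2.cvtColor(w["color"],cv2.COLOR_RGB2HSV).astype(int)
p=w["R"]@np.array([.66,-.18,.05])+w["t"];px=p[:2]/p[2]*w["fx"]+[w["cx"],w["cy"]];print(px)
m=((hsv[:,:,2]>190)&(hsv[:,:,1]<30)).astype(np.uint8)
m=cv2.morphologyEx(m,cv2.MORPH_CLOSE,np.ones((25,25)))
c=rect(m,px);print(cv2.boundingRect(c),cv2.contourArea(c),planrect(w,cv2.convexHull(c),.05))
q=cv2.approxPolyN(c,4,ensure_convex=True).reshape(4,2).astype(float);print(q);pnp(w,q)
g=cv2.cvtColor(w["color"],cv2.COLOR_RGB2GRAY);print(g[int(px[1])+45,::1][130:520:3])
pickle.dump((b,w),open("w4.pkl","wb"))
```

```text
[ 0.65944331 -0.17810609  0.20043391]
[317.77934768 231.73357347]
(251, 168, 134, 123) 15375.0 ((660.126953125, -180.29965209960938), (99.10435485839844, 98.24269104003906), 3.4607884883880615)
[[384. 168.]
 [379. 290.]
 [257. 290.]
 [251. 168.]]
face centre [ 0.66   -0.1813  0.0472] z [-0.014 -0.036  0.999] tilt 2.2 err [0.5485386] edge [ 0.063 -0.997 -0.035] [0.998 0.063 0.017]
face centre [ 0.6599 -0.1761  0.0477] z [-0.023  0.528  0.849] tilt 31.9 err [4.099326] edge [ 0.052 -0.847  0.529] [ 0.998  0.056 -0.008]
[169 168 174 175 170 172 172 172 176 163 170 173 176 170 166 170 171 175
 171 172 171 172 172 168 162 167 172 171 167 171 174 172 171 170 171 171
 171 171 170 171 171 132  32 233 232 224 117 149 237 232 232 229 231 232
 236 232 230 235 231 226  44  47  45  43  45  45  13 237 236 231 229 228
 230 225 228 230 229 225 182  96 117 230 231 207 166 168 166 167 167 166
 167 166 167 167 166 170 174 173 169 168 174 177 172 170 170 168 171 169
 174 168 165 167 168 175 172 177 179 169 176 173 174 174 172 172 170 175
 173 176 174 170]
```

```bash
python3 -c "
from cell import env
print(env.finish_job())"
```

```text
the job is handed in; nothing more can be done
None
```

I handed the job in with the cover in the box's recess, handle up: it dropped about 8 mm from the rim onto the ledge, held there under a 27 N press, and the gripper is now clear. The last wrist image put it within about 2 mm of the recess centre and level to about 2 degrees (the limit is 2.3). No verdict came back, and I did not re-measure the fitting, bin or tin at the end, though nothing pointed to contact with them.

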